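# Lock the gate clamp on a jeweller's bench

## Robot

A 6-joint arm with a two-finger parallel gripper is mounted at the origin on the work surface. World frame = base frame: x ahead of the robot, y to its left, z up, the work surface at z = 0. Lengths are in m, angles in rad, forces in N, time in s.
With the tool pointing down it reaches from about 0.375 to 0.975 m from the base axis. Payload 3.8 kg.
Tool frame: the origin (TCP) lies where the fingers leave the gripper's body, on its centre line; the fingertips stand 73 mm ahead of it and the grasp point (between the pads) lies 54 mm ahead of it; z points along the fingers, y is the direction in which the jaws open and shut (so a half turn about z gives the same grasp; the last joint's range is limited). The gripper opens to 85 mm and grips with 20 to 120 N. Pads are 22 mm wide; open, the fingers measure 114 mm over their backs; the gripper's body (76 mm by 85 mm) begins 54 mm behind the grasp point. The pads swing forward as they close: fully open they stand 13 mm farther back than shut.
Start: joints at [1.295, 0.264, 1.604, -0, 1.274, -0.037], TCP at [0.16, 0.656, 0.304] pointing down, gripper open.
Joint ranges: [-2.63, 2.63], [-0.94, 2.18], [0.31, 2.57], [-1.31, 4.45], [0, 2.66], [-2.55, 2.55]. Speed limits (rad/s): [2.57, 2.57, 3.14, 3.14, 3.14, 3.14].

## Interface

Orientations are given as a 3x3 rotation matrix whose columns are the frame's x, y, z axes.
In Python, from workcell import * gives the robot as it stands. The module is installed in compiled form; this text tells all that it offers. Calls block until the motion is done:
- reach(position, orientation): joint-space move of the TCP to a pose.
- servo_line(position, max_speed=0.15, rot=None, until_force=None): straight line of the TCP; rot=None keeps the orientation; max_speed is the mean speed in m/s. With until_force (N) it stops when the force on the tool has changed by that much, and returns True; else False.
- movej(angles): joint-space move.
- command_gripper(opening, effort=None): finger opening in m; effort is the grip in N (None keeps the last); returns when the fingers have stopped.
- hold(seconds).
- ik(position, orientation): joint angles nearest the present ones, or None.
- snapshot(name): name is "scene" or "top" or "wrist"; returns a dict with "color" (400x640x3 uint8, red, green, blue), "fov_y" (degrees; the focal length in pixels is half the picture's height over the tangent of half this angle, whatever the lens; pixels are square), "cx", "cy" (the principal point, pixels), "k1" (the pictures are not rectified: a ray, as slopes to the right and down, at radius r is drawn at 1 + k1 r^2 times it, then the intrinsics apply), "T" (4x4, takes a point from camera to world coordinates). Camera axes: x right, y up, looking along -z (the intrinsics and any distortion apply to the point x, -y, -z); pixel columns grow to the right and rows downward; lengths in m; the calibration is good to about 2 mm. A picture is of the moment at which its call begins. There is no depth.
A pose or a line that the arm cannot do raises IKError and nothing moves.
- job_done(): hands the job in, once; it reports no verdict.
Trained networks look in a picture, given as the dict that the camera call returned (one of the last four; its "shot" number tells which), for a name from the list of things; names that differ only in an ending like _2 or _b are one class to them, and where a whole thing is asked for, a point or a joint stands for the part that bears it (a point fixed in the world has none). Each returns a list of dicts, best first, with "p" (0 to 1); they miss things now and then, are a little off and sometimes report something else, mostly with a low value. They report only what shows in the picture. A call takes as long as a camera call. They do not tell look-alikes from the thing itself.
- find_in(target, picture): "box" ([centre column, centre row, width, height] as shares, 0 to 1, of the picture: columns of its width, rows of its height, round what is visible of it).
- masks_of(target, picture): "mask" (400x640 bool, what is visible of it) and "box" ([centre column, centre row, width, height] as shares, 0 to 1, of the picture: columns of its width, rows of its height, round what is visible of it).
- mark_of(target, picture): "point" ([column, row] as shares, 0 to 1, of the picture: columns of its width, rows of its height: a listed point, or the origin of a listed thing).
Readings, each from a call of its own:
- get_t(): time.
- get_q(): joint angles.
- get_dq(): joint speeds.
- get_joint_efforts(): joint torques, N m.
- get_ee_pos(): TCP position.
- get_ee_rot(): TCP orientation.
- get_force(): force on the tool from outside, world axes, zero at the start.
- get_wrist_torque(): the same for the moment, N m.
- get_grip_width(): finger opening in m.
Only numpy, scipy, OpenCV 4.12 (cv2) and the standard library are available. Lean on these libraries where they do the work, as an engineer would, in place of code of your own. Each camera call takes 0.05 s, during which the arm holds its last target. There are 200 camera calls.

## Task

Close and lock the blue bench clamp on the gold bracelet link: with the fingertips push the upright yellow knob along the long leg of the L-shaped slot to the corner, then push it sideways along the short leg fully home. Only push the knob, do not pinch it between the fingers; do not touch the link or the gold ring on the clamp, leave everything else on the bench where it is, and finish with the robot clear.

Things in the scene. Friction and masses are not known exactly. Their poses are not given: they have to be found in the camera images.
- clamp: low blue clamp fixed to the bench, 278 mm long (x) by 140 mm (y), turned up to 0.45 rad. Origin on its underside at bench level; x = jaw's closing direction (away from the robot), y left, z up. Bare-metal cover plate x -120 to 20, y -70 to 70, top z 40 mm, with an L-shaped slot. Beyond it the open bed (top z 14) with moving red jaw, link and, at x 133, the fixed jaw; both jaws' tops at z 42
- slot_corner (a point): corner of the L-shaped slot (12 mm wide), on the cover plate's top: where the knob's axis stands after the long push. The long leg comes to it along the clamp's +x from 50 mm behind; the short leg leaves it along +y. In the clamp's frame at x -35, y -18, z 40 mm; axes as the clamp's
- slot_end (a point): end of the slot's short leg, on the cover plate's top: where the knob's axis stands when the clamp is locked; 34 mm to the left (+y of the clamp) of slot_corner. Axes as the clamp's
- knob_mid (a point): centre of the upright square yellow and black knob, 24 x 24 x 30 mm, faces along the clamp's x and y, this point 20 mm above the cover plate. It rides in the slot on a 9 mm pin with 1.5 mm play each side and cannot turn, tip or lift. Pushing it takes about 3 N along the long leg, 2 N along the short; it stays where left and stops hard at the slot's ends and sides
- jaw (a joint): travel of the red jaw and of the knob along the long leg, m: 0 open, 0.050 at the corner (hard end stop at about 0.0515; the pin can turn into the short leg only above about 0.0485). Starts between 0 and 0.016
- knob (a joint): travel of the knob along the short leg, m: 0 in the middle of the long leg, 0.034 at slot_end (hard stop at about 0.0355)
- link: square gold bracelet link lying loose on the clamp's bed between the jaws, 30 mm in x, 26 mm in y, 12 mm high; origin at the centre of its underside. The closing red jaw slides it up to the fixed jaw by itself; it must not be touched
- cheek_rear: yellow pad on the knob's -x (towards the robot) face, 20 mm wide, 28 mm high, 3 mm thick; origin at the pad's centre; moves with the knob
- cheek_front: yellow pad on the knob's +x face, 20 mm wide, 28 mm high, 3 mm thick; origin at the pad's centre; moves with the knob
- cheek_right: yellow pad on the knob's -y face, 20 mm wide, 28 mm high, 3 mm thick; origin at the pad's centre; moves with the knob
- cheek_left: yellow pad on the knob's +y face, 20 mm wide, 28 mm high, 3 mm thick; origin at the pad's centre; moves with the knob
- gold_ring: plain gold ring lying flat on the clamp's cover plate near its front left corner, 22 mm across, 6 mm high; leave it alone. Origin at its centre of underside
- loupe: folding magnifier standing on the bench, brass barrel 32 mm across and 22 mm high with a flat steel case behind it; leave it alone. Origin at its centre of underside
- spanner: small steel spanner lying on the bench, 110 mm long; leave it alone. Origin at the middle of its underside
- cuff: gold bracelet cuff lying on the bench, 64 mm across, 24 mm high; leave it alone. Origin at its centre of underside
- tweezers: steel tweezers lying on the bench, about 150 mm long, 8 mm high; leave them alone. Origin at its centre of underside
- jar: small amber jar with black cap on the bench, 52 mm across, 60 mm high; leave it alone. Origin at its centre of underside
- burnisher: hand tool with a handle lying on the bench, 150 mm long; leave it alone. Origin at the middle of its underside
Things that resemble listed ones, but are neither listed nor needed, are in the scene too. What is shaped like the link but brown, pink or turquoise is not meant.

How it is judged:
By the outcome, as a careful person would: the job done as asked, in the order asked, and still so for the second after the job is handed in, with the robot touching nothing.
It also fails if it takes over 40 s, if anything falls off the work surface, if the arm or the gripper's body presses on something with over 40 N, if the wrist force passes 120 N, or if a joint passes its speed limit or range.

## Working session

There is one attempt and no reset: what is moved stays moved. The work goes in short steps, each a Python script; the robot and the scene stay as the last script left them, time stands still between calls to the robot, and variables do not carry over. Pictures are saved under pics/ and viewed, about 8 in all and at most 12, crops included, and the job is handed in when it is done.

```bash
mkdir -p pics; cat > h.py <<'E'
from workcell import *
import numpy as np, cv2
def K(s):
    h,w=s["color"].shape[:2]; f=h/2/np.tan(np.radians(s["fov_y"])/2)
    return np.array([[f,0,s["cx"]],[0,f,s["cy"]],[0,0,1]]), np.array([s["k1"],0,0,0.])
def ray(s,uv):
    k,d=K(s); p=cv2.undistortPoints(np.array(uv,float).reshape(-1,1,2),k,d).reshape(-1,2)
    D=np.c_[p[:,0],-p[:,1],-np.ones(len(p))]@s["T"][:3,:3].T
    return s["T"][:3,3],D
def onz(s,uv,z):
    o,D=ray(s,uv); return o+D*((z-o[2])/D[:,2])[:,None]
def proj(s,P):
    k,d=K(s); R=s["T"][:3,:3]; c=(np.atleast_2d(P)-s["T"][:3,3])@R; c=c*[1,-1,-1]
    return cv2.projectPoints(c,np.zeros(3),np.zeros(3),k,d)[0].reshape(-1,2)
def save(s,n,crop=None,up=1):
    im=s["color"][:,:,::-1]
    if crop: im=im[crop[1]:crop[3],crop[0]:crop[2]]
    cv2.imwrite(f"pics/{n}.png",cv2.resize(im,None,fx=up,fy=up,interpolation=2))
def marks(s,names,n=1):
    for t in names:
        for r in mark_of(t,s)[:n]:
            print(t,round(r["p"],2),np.round(np.array(r["point"])*[640,400],1))
E
python3 - <<'E'
from h import *
for n in ["scene","top"]:
    s=snapshot(n); save(s,n+"0")
    print(n,s["T"].round(3).tolist(),s["fov_y"],s["cx"],s["cy"],s["k1"])
    marks(s,["clamp","slot_corner","slot_end","knob_mid","link","gold_ring","cheek_rear","cheek_right","loupe","spanner","jar","cuff","tweezers","burnisher"],2)
print(get_t())
E
```

```text
scene [[0.355, -0.708, 0.611, 1.395], [0.935, 0.281, -0.218, -0.272], [-0.017, 0.648, 0.761, 1.098], [0.0, 0.0, 0.0, 1.0]] 43.3771356170487 324.85488134145305 205.1098320343646 -0.040988636404870826
clamp 0.84 [311.1 244. ]
slot_corner 0.81 [300.9 224.2]
slot_end 0.96 [313.1 222.2]
knob_mid 0.65 [293.9 212.7]
knob_mid 0.21 [413.8 163.6]
link 0.69 [329.9 267.5]
link 0.69 [365.8 303.5]
gold_ring 0.49 [332.4 226.7]
cheek_rear 0.64 [295.8 212.2]
cheek_right 0.54 [290.8 214.9]
loupe 0.66 [375.2 148.1]
spanner 0.74 [206.3 205.4]
jar 0.95 [207.9 291.5]
cuff 0.8 [413.6 164.9]
tweezers 0.6 [180.7 242.6]
burnisher 0.66 [456.8 211.9]
top [[0.021, 0.991, -0.13, 0.474], [-1.0, 0.019, -0.014, 0.002], [-0.012, 0.131, 0.991, 1.111], [0.0, 0.0, 0.0, 1.0]] 47.261256732296886 324.28012235226515 198.3757358582971 -0.035979277353490595
clamp 0.67 [344.8 197.6]
clamp 0.63 [444.7 300.1]
slot_corner 0.67 [353.1 209.6]
slot_end 0.98 [340.3 207.5]
slot_end 0.62 [345.5 155.7]
knob_mid 0.54 [358.8 222.1]
knob_mid 0.4 [215.9 307.3]
link 0.69 [326.2 109.7]
link 0.57 [367.4 115.7]
gold_ring 0.59 [325.3 196.1]
cheek_rear 0.44 [484.7 249.9]
loupe 0.65 [217.6 306.4]
spanner 0.93 [448.4 302.7]
jar 0.88 [470.8 178.8]
jar 0.16 [355.5 210.6]
cuff 0.76 [182.8 259.6]
tweezers 0.62 [339.8 207.3]
tweezers 0.58 [356.2 208.4]
burnisher 0.69 [175.2 171.4]
1.5
```

View pics/scene0.png

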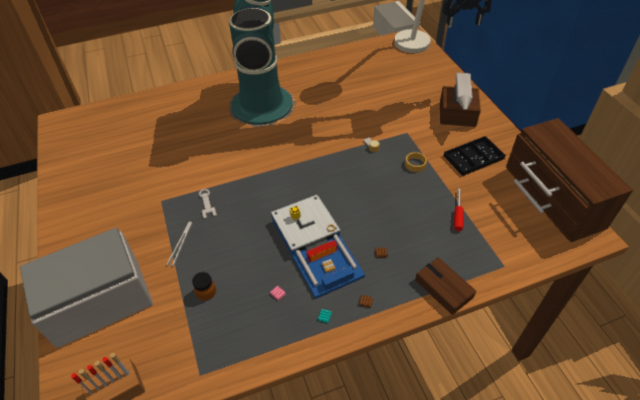

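View pics/top0.png

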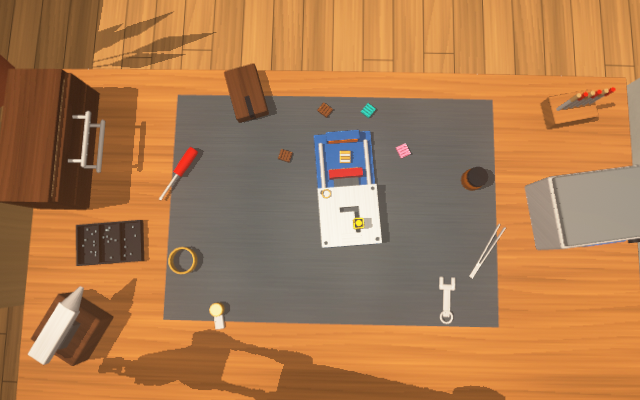

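The top view shows a single blue clamp. Its plate corners are at about (318,188), (377,184), (382,242) and (322,247), the yellow knob is at (358,223), the ring at (326,194), and the gold link at (345,156). Link look-alikes are brown at (325,110) and (286,155), turquoise at (369,110) and pink at (403,151). Yellow things that could pass for the knob are the loupe's brass at (217,310) and the ring at (326,194). I choose the upright knob in the slot at (358,223) and will check it in a wrist close-up.

```bash
python3 - <<'E'
from h import *
s=snapshot("top")
P=onz(s,[(318,188),(377,184),(382,242),(322,247)],.04); print(P.round(3).tolist())
c=P.mean(0); fwd=(P[0]+P[1]-P[2]-P[3]); yaw=np.arctan2(fwd[1],fwd[0]); print(c,yaw)
for y in (yaw,):
    cx,sx=np.cos(y),np.sin(y)
    for sg in (1,-1):
        R=np.array([[cx,sx,0],[sx,-cx,0],[0,0,-1]])*np.array([sg,sg,1])
        q=ik([c[0],c[1],.32],R); print(sg,None if q is None else np.round(q,2))
R0=get_ee_rot(); print(R0.round(2).tolist())
w=snapshot("wrist"); print((R0.T@(w["T"][:3,3]-get_ee_pos())).round(3), (R0.T@w["T"][:3,:3]).round(2).tolist(), w["fov_y"])
print(get_force(),get_t())
E
```

```text
[[0.639, 0.033, 0.04], [0.652, -0.107, 0.04], [0.515, -0.119, 0.04], [0.5, 0.02, 0.04]]
[ 0.57651644 -0.04336614  0.04      ] 0.09020374148899632
1 [-0.12  0.07  1.8  -0.    1.27  1.36]
-1 [-0.12  0.07  1.8  -0.    1.27 -1.78]
[[-0.97, 0.24, 0.0], [0.24, 0.97, 0.0], [0.0, 0.0, -1.0]]
[ 0.08   0.001 -0.069] [[-0.0, 0.95, 0.31], [1.0, 0.0, 0.0], [0.0, 0.31, -0.95]] 69.77122571948411
[-0.14001558  0.74361435 -1.12837528] 1.6
```

```bash
python3 - <<'E'
from h import *
command_gripper(0.0)
y=.09; cx,sx=np.cos(y),np.sin(y)
R=np.array([[cx,sx,0],[sx,-cx,0],[0,0,-1]])
reach([.577,-.043,.30],R)
w=snapshot("wrist"); save(w,"w0",up=1.25)
marks(w,["slot_corner","slot_end","knob_mid","gold_ring","cheek_rear","cheek_front","cheek_right","cheek_left","clamp"],2)
np.save("w0T.npy",w,allow_pickle=True)
print(get_grip_width(),get_t())
E
```

```text
slot_corner 0.68 [328.9 158.9]
slot_end 0.81 [300.9 158.9]
knob_mid 0.81 [335.4 193.7]
gold_ring 0.6 [271.3 124.3]
cheek_rear 0.72 [106.6 290.5]
cheek_rear 0.43 [331.5 202.9]
cheek_front 0.58 [332.1 187.2]
cheek_right 0.39 [341.7 195.1]
cheek_right 0.36 [326.5 161.2]
cheek_left 0.56 [322.2 196.6]
clamp 0.67 [312.2 123.8]
0.00045553481396619784 5.7333
```

View pics/w0.png

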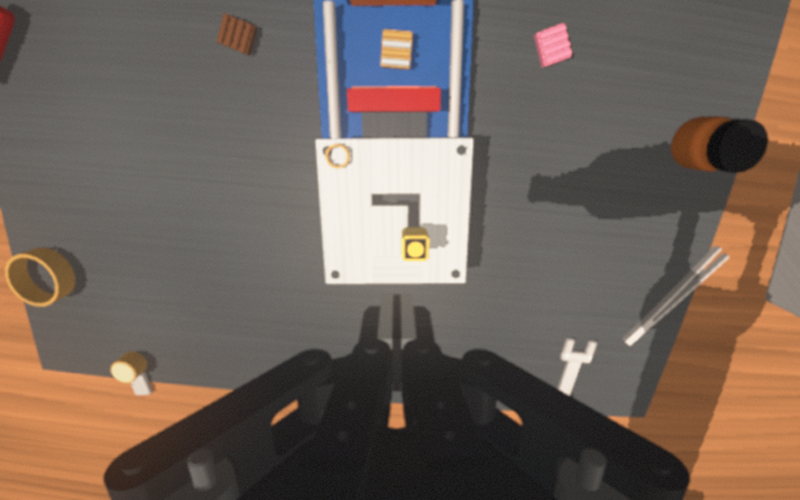

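The wrist view confirms the choice. The knob's top is at (415,249) in its slot, the slot corner is at about (413,199), and the short leg's end is at about (376,199). The ring is at (338,155), front left, out of the way.

```bash
python3 - <<'E'
from h import *
w=np.load("w0T.npy",allow_pickle=True).item()
# plate corners refined from the bright mask
hsv=cv2.cvtColor(w["color"],cv2.COLOR_RGB2HSV); m=((hsv[...,1]<50)&(hsv[...,2]>150)).astype(np.uint8)
m[:105]=0;m[235:]=0;m[:,:240]=0;m[:,390:]=0
c=max(cv2.findContours(m,0,2)[0],key=cv2.contourArea)
ap=cv2.approxPolyDP(cv2.convexHull(c),6,True).reshape(-1,2).astype(float); print(ap)
h=np.array([(316,139),(472,139),(467,284),(326,284)])/1.25
for C in (h, np.array([ap[np.argmin(np.hypot(*(ap-x).T))] for x in h])):
    P=onz(w,C,.04); f=(P[0]+P[1]-P[2]-P[3])/2; l=(P[0]+P[3]-P[1]-P[2])/2
    ya=np.arctan2(f[1],f[0]); yb=np.arctan2(-l[0],l[1]); y=(ya+yb)/2
    ctr=P.mean(0); R2=np.array([[np.cos(y),-np.sin(y)],[np.sin(y),np.cos(y)]])
    O=ctr[:2]-R2@[-.05,0]
    print(np.hypot(*f[:2]),np.hypot(*l[:2]),ya,yb,"O",O)
    for n,uv,z in [("corner",(328.9,158.9),.04),("corner_eye",(413/1.25,199/1.25),.04),("end",(300.9,158.9),.04),("knobtop",(415/1.25,249/1.25),.075),("knobmid",(335.4,193.7),.06),("ring",(271.3,124.3),.04)]:
        print(n,((onz(w,[uv],z)[0,:2]-O)@R2).round(4))
E
```

```text
[[377. 110.]
 [372. 225.]
 [261. 227.]
 [252. 111.]]
0.1406656912341621 0.14021976237846956 0.10653791192887166 0.09029515999464076 O [ 0.62532994 -0.03587224]
corner [-0.0336 -0.0148]
corner_eye [-0.0339 -0.0166]
end [-0.0333  0.0177]
knobtop [-0.071 -0.017]
knobmid [-0.0696 -0.0216]
ring [0.0064 0.05  ]
0.13976404352228256 0.139060948730221 0.10551921819407928 0.10401616991000225 O [ 0.62641458 -0.0345615 ]
corner [-0.0349 -0.0158]
corner_eye [-0.0352 -0.0176]
end [-0.0344  0.0167]
knobtop [-0.0723 -0.0177]
knobmid [-0.071  -0.0223]
ring [0.0055 0.0488]
```

```bash
cat >> h.py <<'E'
O=np.array([.6264,-.0346]); YAW=.104
cR=np.array([[np.cos(YAW),-np.sin(YAW)],[np.sin(YAW),np.cos(YAW)]])
def W(x,y,z): return np.r_[O+cR@[x,y],z]
def C(): p=get_ee_pos(); return np.r_[(p[:2]-O)@cR,p[2]].round(4)
def RT(a):
    y=YAW+a; c,s=np.cos(y),np.sin(y); return np.array([[c,s,0],[s,-c,0],[0,0,-1]])
def F(): return (cR.T@get_force()[:2]).round(2)
E
python3 - <<'E'
from h import *
z=.127
reach(W(-.135,-.018,.20),RT(0)); servo_line(W(-.135,-.018,z)); print(C(),F(),get_t())
r=servo_line(W(-.048,-.018,z),max_speed=.04,until_force=10); print(r,C(),F(),get_t())
servo_line(W(-.11,-.018,z)); print(F())
servo_line(W(-.10,-.018,.24),max_speed=.2); 
w=snapshot("wrist"); save(w,"w1",crop=(160,50,480,290),up=2); np.save("w1.npy",w,allow_pickle=True)
marks(w,["knob_mid","slot_corner","slot_end"])
print(proj(w,[W(-.035,-.018,.075),W(-.035,.016,.04),W(-.02,-.07,.04)]).round(1),get_t())
E
```

```text
[-0.1333 -0.0182  0.1282] [-0.1   0.18] 6.9583
True [-0.0573 -0.0181  0.1263] [0.5  0.56] 8.7
[0.67 0.37]
knob_mid 0.94 [322.3 112.9]
slot_corner 0.76 [316.1 116.3]
slot_end 0.79 [280.8 118. ]
[[318.2 118.4]
 [280.5 115.9]
 [376.4  98.7]] 10.1083
```

View pics/w1.png

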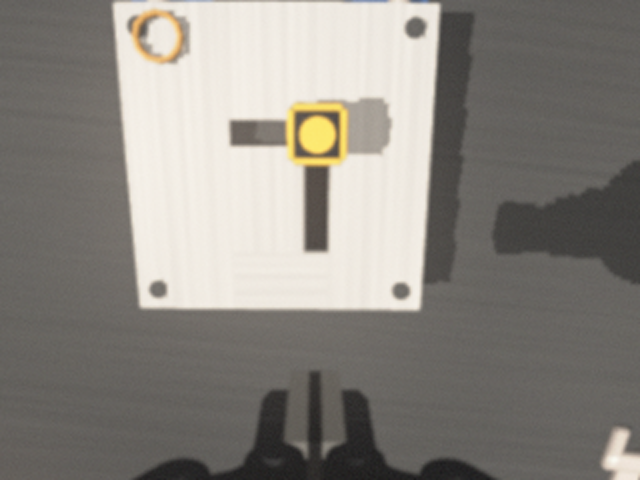

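The wrist crop shows the knob at the slot corner: full-frame pixel (318,117) against a predicted (318,118). The long leg behind it is empty. Next is the sideways push.

```bash
python3 - <<'E'
from h import *
z=.127
qs=[(np.abs(np.array(q)-get_q()).max(),a) for a in (np.pi/2,-np.pi/2) if (q:=ik(W(-.034,-.09,.19),RT(a))) is not None]; print(qs)
a=np.pi/2 if qs[0][1]>0 else -np.pi/2
reach(W(-.034,-.10,.19),RT(a)); servo_line(W(-.034,-.09,z)); print(C(),F(),get_t())
r=servo_line(W(-.034,.003,z),max_speed=.04,until_force=9); print(r,C(),F(),get_t())
servo_line(W(-.034,-.06,z)); print(F())
servo_line(W(-.034,-.10,.26),max_speed=.2)
w=snapshot("wrist"); save(w,"w2",up=1.25); marks(w,["knob_mid","slot_corner","slot_end"])
print(proj(w,[W(-.035,.016,.075),W(-.035,.0175,.075)]).round(1),get_q().round(2),get_t())
E
```

```text
[(np.float64(1.6563327185802088), 1.5707963267948966)]
[-0.0338 -0.09    0.1272] [-0.83 -0.86] 12.1667
True [-0.0338 -0.0058  0.1269] [ 0.35 -3.28] 14.0417
[0.47 0.6 ]
knob_mid 0.89 [319.6  54.5]
slot_corner 0.92 [315.2 101.1]
slot_end 0.91 [314.7  65.5]
[[316.9  55.3]
 [316.9  53.3]] [-0.26  0.19  1.78 -0.    1.17 -0.37] 15.5917
```

View pics/w2.png

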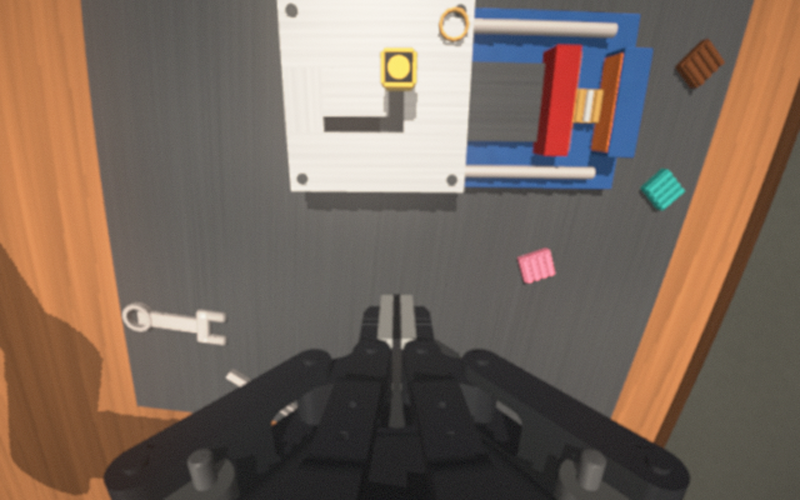

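```bash
python3 - <<'E'
from h import *
print(get_force().round(2),get_dq().round(3).max(),C(),get_t()); job_done()
E
```

```text
[-0.17  0.37 -0.9 ] 0.0 [-0.0349 -0.0993  0.2579] 15.5917
the job is handed in; nothing more can be done
```

The clamp is closed on the gold link and locked, and the job is handed in at about 15.6 s of the 40 s allowed.

**What I did:** With the gripper shut, I pushed the knob from behind along the long leg until it met the corner's end stop. I then backed off, turned the gripper a quarter turn, and pushed the knob sideways until it met the short leg's end stop. The knob was never pinched.

**Corner:** After the first push the knob stood within about 1.5 pixels of the predicted corner position.

**Locked position:** In the last picture the knob is within about 3 pixels of the predicted slot end. The finger position at the stop gives about 36 mm of sideways travel, and the hard stop is at about 35.5 mm. The red jaw is closed on the link against the fixed jaw.

**Rest of the bench:** The ring is still in its corner. No push came near the other things; the last picture does not show all of them.

**Robot:** It is raised, clear and at rest. The wrist force reads about 1 N, the same as before any contact.

**Disagreement:** None of the final checks failed. Early on, the networks reported a few wrong things: the coloured look-alikes as the link, and a far-off rear pad of the knob. I rejected these against the pictures.

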